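Take the bar-handled stamp off the keyhole rack

ROBOT

A 6-joint arm with a two-finger parallel gripper is mounted at the origin on a cart in front of the work surface, level with it; the furniture and walls round the work are solid. World frame = base frame: x ahead of the robot, y to its left, z up, the work surface at z = 0. Lengths are in m, angles in rad, forces in N, time in s.
With the tool pointing down it reaches from about 0.275 to 0.825 m from the base axis. Payload 4.9 kg.
Tool frame: the origin (TCP) lies midway between the tips of the shut fingers; the grasp point (between the pads) lies 19 mm behind it (bot.grip_depth is the distance from the TCP to the grasp point, in m); z points along the fingers, y is the line along which they close (so a half turn about z gives the same grasp; the last joint's range is limited). The gripper opens to 85 mm and grips with 20 to 120 N. Pads are 22 mm wide; open, the fingers measure 114 mm over their backs; the gripper's body (76 mm by 85 mm) begins 54 mm behind the grasp point. The pads swing forward as they close: fully open they stand 13 mm farther back than shut.
Start: joints at [1.215, 0.326, -0.193, 1.052, 0, 1.437], TCP at [0.121, 0.537, 0.208] pointing down, gripper open.
Joint ranges: [-2.65, 2.65], [-0.97, 1.79], [-1.3, 1.35], [-1.93, 2.1], [-1.47, 1.37], [-3.14, 3.14]. Speed limits (rad/s): [2.57, 2.57, 3.14, 3.14, 3.14, 3.14].

INTERFACE

Orientations are given as a unit quaternion [w, x, y, z].
In Python, from cell import bot gives the robot as it stands. Calls block until the motion is done:
- bot.move_pose(position, orientation): joint-space move of the TCP to a pose.
- bot.move_linear(position, speed=0.15, rotation=None, until_force=None): straight line of the TCP; rotation=None keeps the orientation; speed is the mean speed in m/s. With until_force (N) it stops when the force on the tool has changed by that much, and returns True; else False.
- bot.goto_joints(angles): joint-space move.
- bot.set_gripper(opening, grasp_force=None): opening from 0.0 (shut) to 1.0 (fully open); grasp_force is the grip in N (None keeps the last); returns when the fingers have stopped.
- bot.wait(seconds).
- bot.solve_ik(position, orientation): joint angles nearest the present ones, or None.
- bot.camera(name): name is "side" or "top"; returns the picture (420x560x3 uint8, red, green, blue); there is no depth.
- bot.calibration(name): a dict with "mtx" (3x3 intrinsics, pixels), "extrinsics" (4x4, takes a point from world to camera coordinates). Camera axes: x right, y down, z forward; pixel columns grow to the right and rows downward; lengths in m; the calibration is good to about 2 mm. A picture is of the moment at which its call begins. calibration takes no time and is no camera call.
A pose or a line that the arm cannot do raises bot.PlanningError and nothing moves.
- bot.close_job(): hands the job in; it is judged then, once.
Trained networks look in the newest picture that a camera, given by its name, has taken for a name from the list of things; names that differ only in an ending like _2 or _b are one class to them, and where a whole thing is asked for, a point or a joint stands for the part that bears it (a point fixed in the world has none). Each returns a list of dicts, best first, with "confidence" (0 to 1); they miss things now and then, are a little off and sometimes report something else, mostly with a low value. They report only what shows in the picture. A call takes as long as a camera call. They do not tell look-alikes from the thing itself.
- bot.search_frame(camera, thing): "bbox" ([left, top, width, height] in pixels, round what is visible of it).
Readings, each from a call of its own:
- bot.read_clock(): time.
- bot.read_joint_positions(): joint angles.
- bot.read_joint_vel(): joint speeds.
- bot.read_joint_efforts(): joint torques, N m.
- bot.read_position(): TCP position.
- bot.read_tool_rot(): TCP orientation.
- bot.read_ft_force(): force on the tool from outside, world axes, zero at the start.
- bot.read_moment(): the same for the moment, N m.
- bot.read_gripper_width(): opening from 0.0 (shut) to 1.0 (fully open).
- bot.read_finger_force(): force on a finger pad.
Only numpy, scipy, OpenCV 4.12 (cv2) and the standard library are available. Lean on these libraries where they do the work, as an engineer would, in place of code of your own. Each camera call takes 0.05 s, during which the arm holds its last target. There are 200 camera calls.

TASK

The next job at the press needs the hand stamp with the bar-shaped wooden handle. Slide it along its keyhole slot in the steel rack to the slot's wide end, lift it out there, and stand it upright on the floor of the wooden tray. Leave the stamp with the round knob hanging where it is.

Things in the scene. Friction and masses are not known exactly. Their poses are not given: they have to be found in the camera images.
- bar_stamp: Hand stamp, 96 mm tall, about 0.25 kg. Origin: centre of its flat foot, z up. Steel shank 34 mm dia. to z = 46, cone to 52, neck 11 mm dia. to 66, then a dark wooden bar handle from 66 to 96 mm, 64 mm along x, 28 mm along y (grip across y). Hangs by the bar's underside on the rack's top, neck in the narrow slot, up to 8 mm of free lift; bar within 35 degrees of the rack's x axis.
- knob_stamp: Stamp of the same kind with a round wooden knob, 52 mm in diameter and 30 mm tall, in place of the bar; hangs in the neighbouring slot, same origin and heights. To be left alone.
- rack: Steel table fixed on the bench, 116 mm along x, 276 along y; origin centre of underside. Plate 6 mm thick, top at z = 90, walls only at the y ends. Keyholes at y = +85, 0, -85 mm (the last empty): wide end 42 mm dia. centred at x = -22 (robot's side), then a slot 18 mm wide in +x to a round end centred at x = 28, where the stamps hang within 6 mm. Shanks pass up only through the wide end.
- tray: Open wooden tray, 150 mm along x, 120 mm along y, 24 mm high, walls and floor 6 mm thick, fixed on the bench. Origin: centre of its underside; its inner floor is at z = 6 mm.
There are look-alikes about, which are no part of the job. Leave any blue or green look-alike of the bar_stamp alone.

How it is judged:
By the outcome, as a careful person would: the job done as asked, in the order asked, and still so for the second after the job is handed in, with the robot touching nothing.
It also fails if it takes over 43 s, if anything falls off the work surface, if the arm or the gripper's body presses on something with over 40 N, if the wrist force passes 120 N, or if a joint passes its speed limit or range.

## Working session

There is one attempt and no reset: what is moved stays moved. The work goes in short steps, each a Python script; the robot and the scene stay as the last script left them, time stands still between calls to the robot, and variables do not carry over. Pictures are saved under pics/ and viewed, at most 10 in all, crops included, and the job is handed in when it is done.

```bash
mkdir -p pics
python3 - <<'E'
from cell import bot
import cv2
for n in("top","side"):
    im=bot.camera(n); cv2.imwrite(f"pics/{n}0.png",im[:,:,::-1])
    c=bot.calibration(n); print(n,c["mtx"].tolist(),c["extrinsics"].round(4).tolist())
    for t in("bar_stamp","knob_stamp","rack","tray"):
        print(t,[( [round(v) for v in d["bbox"]],round(d["confidence"],2)) for d in bot.search_frame(n,t)])
print(bot.read_clock())
E
```

```text
top [[414.4438792675913, 0.0, 284.6405619047166], [0.0, 414.4438792675913, 204.32119532842466], [0.0, 0.0, 1.0]] [[-0.0254, -0.9996, 0.0098, 0.0349], [-0.9926, 0.024, -0.1194, 0.5975], [0.1192, -0.0127, -0.9928, 0.9303], [0.0, 0.0, 0.0, 1.0]]
bar_stamp [([172, 127, 24, 32], 0.94), ([195, 229, 23, 28], 0.93), ([211, 164, 25, 30], 0.92)]
knob_stamp [([154, 219, 26, 22], 0.97)]
rack [([136, 210, 134, 88], 0.56)]
tray [([344, 242, 58, 66], 0.9)]
side [[400.40040467059737, 0.0, 273.7061336867571], [0.0, 400.40040467059737, 210.8099820539002], [0.0, 0.0, 1.0]] [[-0.949, -0.3144, -0.0215, 0.5636], [-0.1422, 0.4881, -0.8611, 0.099], [0.2813, -0.8142, -0.5079, 0.7846], [0.0, 0.0, 0.0, 1.0]]
bar_stamp [([205, 205, 26, 49], 0.79), ([264, 209, 34, 62], 0.61), ([143, 225, 36, 49], 0.6)]
knob_stamp [([233, 240, 32, 29], 0.87)]
rack [([219, 204, 136, 135], 0.7)]
tray [([320, 170, 67, 35], 0.63)]
0.5
```

View pics/top0.png

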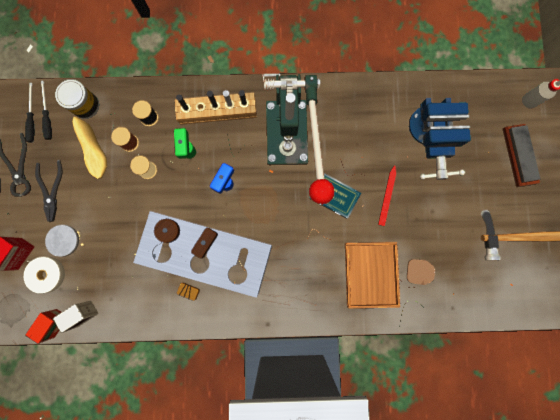

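View pics/side0.png

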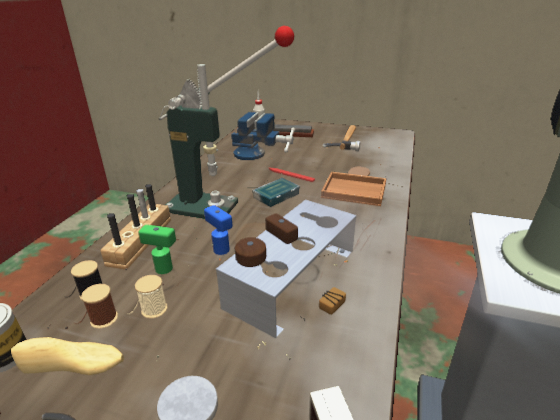

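The top view shows the rack at about (202,254). The dark bar stamp is at (204,242) in the middle slot and the knob stamp at (166,230). The tray is at (372,275). The blue (223,178) and green (182,142) stamps are look-alikes. Next I measure on rectified planes.

```bash
cat > h.py <<'E'
from cell import bot
import cv2, numpy as np
def P(n):
    c=bot.calibration(n); return c["mtx"]@c["extrinsics"][:3]
def back(n,uv,z):
    M=P(n); H=M[:,[0,1,3]].copy(); H[:,2]+=M[:,2]*z
    q=np.linalg.inv(H)@np.c_[np.atleast_2d(uv),np.ones(len(np.atleast_2d(uv)))].T
    return (q[:2]/q[2]).T
def proj(n,p):
    q=P(n)@np.append(p,1); return q[:2]/q[2]
def rect(pts):
    (cx,cy),(a,b),t=cv2.minAreaRect(pts.astype(np.float32))
    bx=cv2.boxPoints(((cx,cy),(a,b),t)); e=[bx[1]-bx[0],bx[2]-bx[1]]
    l=max(e,key=np.linalg.norm); return np.array([cx,cy]),sorted((a,b)),np.arctan2(l[1],l[0])
def blob(mask,seed):
    n,lab,st,c=cv2.connectedComponentsWithStats(mask.astype(np.uint8))
    k=lab[seed[1],seed[0]]; ys,xs=np.nonzero(lab==k); return np.c_[xs,ys].astype(float)
E
python3 - <<'E'
from h import *
im=cv2.imread("pics/top0.png").astype(int); hsv=cv2.cvtColor(im.astype(np.uint8),cv2.COLOR_BGR2HSV)
for s in[(203,242),(204,236),(165,230),(190,270),(225,245),(372,275),(348,275),(160,150)]: print(s,im[s[1],s[0]],hsv[s[1],s[0]])
B,R=im[:,:,0],im[:,:,2]
rk=(B>R-5)&(im.sum(2)>330); 
p=blob(rk,(225,245)); print("rack",len(p),rect(back("top",p,.09)))
dk=(im.sum(2)<240); roi=np.zeros_like(dk); roi[215:262,140:225]=1
p=blob(dk&roi,(203,242)); print("bar",len(p),rect(back("top",p,.12)),back("top",p.mean(0),.12))
p=blob(dk&roi,(165,230)); print("knob",len(p),rect(back("top",p,.12)))
tr=(R-B>75); p=blob(tr,(372,275)); print("tray",len(p),rect(back("top",p,.024)))
big=cv2.resize(im[195:320,125:285].astype(np.uint8),None,fx=4.6,fy=4.6,interpolation=2); cv2.imwrite("pics/crop.png",big)
E
```

```text
(203, 242) [112 100  90] [106  50 112]
(204, 236) [34 52 91] [  9 160  91]
(165, 230) [109  99  89] [105  47 109]
(190, 270) [217 200 192] [110  29 217]
(225, 245) [206 190 182] [110  30 206]
(372, 275) [ 63 121 191] [ 14 171 191]
(348, 275) [ 67 133 209] [ 14 173 209]
(160, 150) [ 70  98 122] [ 16 109 122]
rack 5111 (array([0.48885998, 0.20150286]), [0.11656282842159271, 0.2769429385662079], np.float32(1.2743496))
bar 234350 (array([0.60158896, 0.02510577]), [0.9031893610954285, 1.2629356384277344], np.float32(1.5518001)) [[0.57748988 0.03162515]]
knob 234350 (array([0.60158896, 0.02510577]), [0.9031893610954285, 1.2629356384277344], np.float32(1.5518001))
tray 3358 (array([ 0.43158931, -0.17875992]), [0.12193096429109573, 0.1509501338005066], np.float32(-0.0068378984))
```

View pics/crop.png

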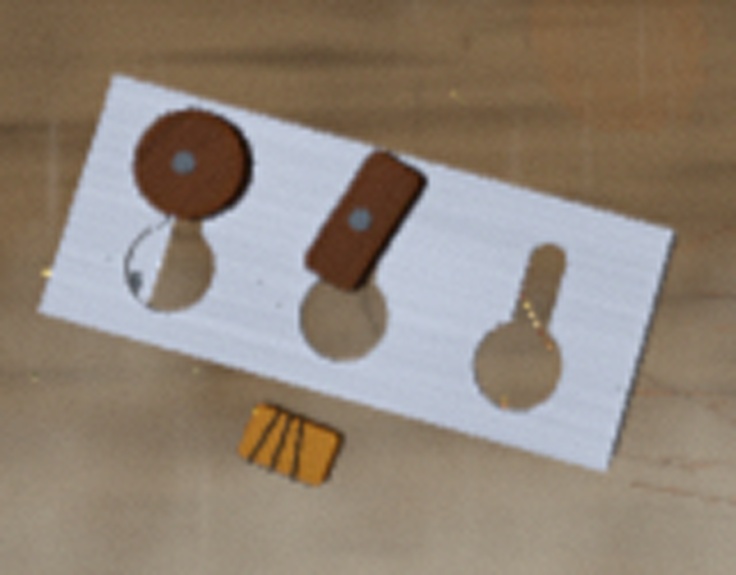

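The crop shows the rack plate with the brown bar stamp in the middle slot. Its steel cap dot is at crop (360,219), which is pixel (203.3,242.6), and the wide hole is below it. The rack fit of 116.6x276.9 mm matches the given size.

Run:
```python
from h import *
im=cv2.imread("pics/top0.png").astype(int)
B,R=im[:,:,0],im[:,:,2]
m=((R-B>25)&(im.sum(2)<260)).astype(np.uint8); m[:212]=0;m[265:]=0;m[:,:140]=0;m[:,225:]=0
m=cv2.morphologyEx(m,cv2.MORPH_CLOSE,np.ones((5,5)))
p=blob(m,(206,236)); print("bar",len(p),rect(back("top",p,.12)),rect(back("top",p,.11)))
p=blob(m,(160,230)); print("knob",len(p),rect(back("top",p,.12)))
print("dot",back("top",[[203.3,242.6]],.12))
a=-.2965; Rz=np.array([[np.cos(a),-np.sin(a)],[np.sin(a),np.cos(a)]]); c=np.array([.4889,.2015])
hang=c+Rz@[.028,0]; wide=c+Rz@[-.022,0]; print(hang,wide)
# side check
s=cv2.imread("pics/side0.png").astype(int)
print("side hang px",proj("side",[*hang,.12]),"wide px",proj("side",[*wide,.09]),proj("top",[*wide,.09]))
for k in[(-.058,-.138),(.058,-.138),(.058,.138),(-.058,.138)]: print(proj("side",[*(c+Rz@k),.09]).round(1))
cv2.imwrite("pics/crops.png",cv2.resize(s[185:335,200:375].astype(np.uint8),None,fx=4,fy=4,interpolation=2))
print(bot.read_tool_rot())
for yaw in(-.5,-.7,2.5): 
    q=np.array([0,np.cos(yaw/2),np.sin(yaw/2),0]); print(yaw,bot.solve_ik([*hang,.2],q),bot.solve_ik([.4316,-.1788,.2],q))
```

```text
bar 394 (array([0.51080227, 0.19375251]), [0.030226096510887146, 0.06394566595554352], np.float32(-0.4941152)) (array([0.51111871, 0.19559741]), [0.030571697279810905, 0.06467683613300323], np.float32(-0.49411553))
knob 468 (array([0.5377782 , 0.27317715]), [0.04972747340798378, 0.05119119957089424], np.float32(-0.78928375))
dot [[0.5113619  0.19385574]]
[0.51567822 0.19331911] [0.46785997 0.20792784]
side hang px [279.78649429 220.21539928] wide px [303.53353966 243.05658892] [199.37632145 263.38850995]
[356.6 214.8]
[305.6 199.1]
[216.2 268.4]
[275.  296.2]
[-5.68189761e-06  1.10692745e-01  9.93854675e-01 -1.21466584e-05]
-0.5 [ 0.22462483  0.3332376  -0.20484806  1.03271067  0.         -2.41696782] [-0.55095276  0.17983261 -0.41174956  0.97921415  0.          3.09063989]
-0.7 [ 0.22462483  0.3332376  -0.20484806  1.03271067  0.         -2.21696782] [-0.55095276  0.17983261 -0.41174956  0.97921415  0.         -2.99254541]
2.5 [ 0.22462483  0.3332376  -0.20484806  1.03271067  0.          0.86621749] [-0.55095276  0.17983261 -0.41174956  0.97921415  0.          0.09063989]
```

View pics/crops.png

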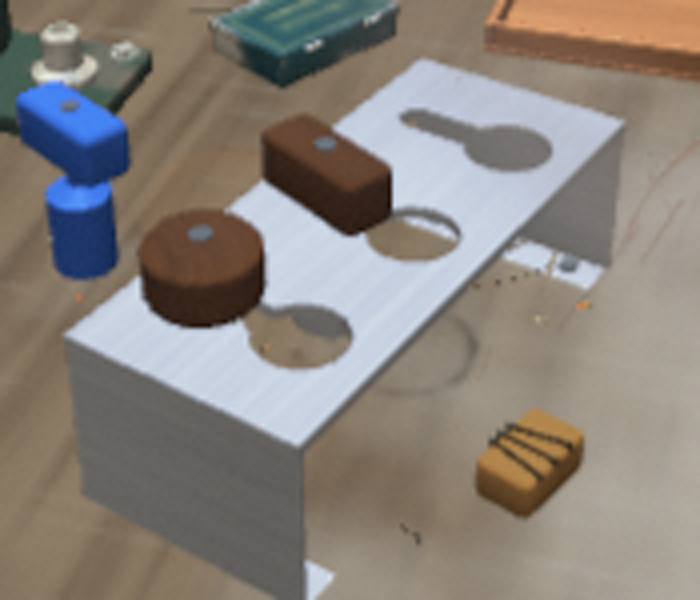

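Both views agree: the bar is at (0.511,0.194) with yaw −0.494, and the hole centre projects onto the pictured hole at (303,243). I go and grasp it.

Run:
```python
from h import *
yaw=-.494+np.pi; q=[0,np.cos(yaw/2),np.sin(yaw/2),0]
bar=[.5112,.194]
bot.set_gripper(.6)
bot.move_pose([*bar,.19],q)
print(bot.move_linear([*bar,.095],.08,until_force=12), bot.read_position(), bot.read_clock())
bot.set_gripper(0.0,60)
print(bot.read_gripper_width(),bot.read_finger_force(),bot.read_ft_force())
print(bot.move_linear([*bar,.0985],.05), bot.read_ft_force(),bot.read_position(),bot.read_clock())
for n in("top","side"): 
    im=bot.camera(n); cv2.imwrite(f"pics/{n}1.png",im[:,:,::-1])
cv2.imwrite("pics/g1.png",cv2.resize(im[150:335,180:400,::-1],None,fx=3,fy=3,interpolation=2))
```

```text
False [0.51168932 0.19408999 0.09555209] 4.15
0.27197141914438955 58.201503502205014 [-1.55605278  0.7015269   5.49464777]
False [ 0.05908149  0.43242102 -2.46929586] [0.51103874 0.19386378 0.09837312] 4.8
```

View pics/g1.png

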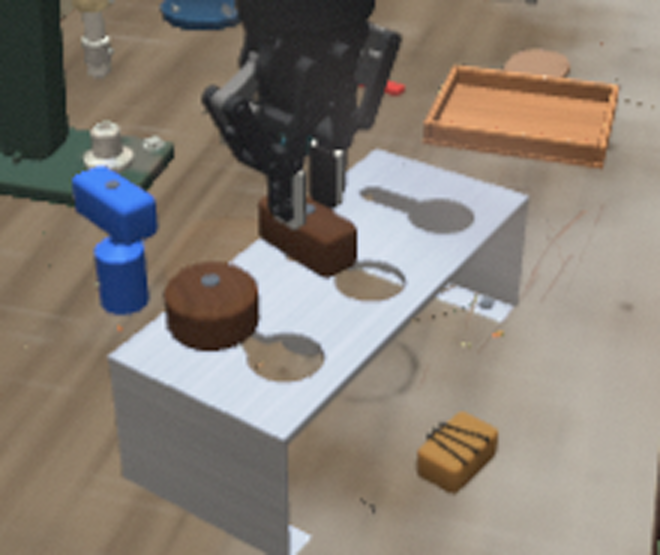

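The fingers hold the bar and the load of −2.5 N equals the stamp's weight, so it hangs free. Now slide, then lift with force guarding.

Run:
```python
from h import *
w=[.4679,.2079]
print(bot.move_linear([*w,.0985],.06,until_force=15), bot.read_ft_force(),bot.read_position(),bot.read_clock())
ft=bot.read_ft_force()
if np.linalg.norm(ft[:2])<6:
    print(bot.move_linear([*w,.125],.05,until_force=8), bot.read_ft_force(),bot.read_position())
for n in("top","side"): 
    im=bot.camera(n); cv2.imwrite(f"pics/{n}2.png",im[:,:,::-1])
cv2.imwrite("pics/g2.png",cv2.resize(im[150:335,180:400,::-1],None,fx=3,fy=3,interpolation=2)); print(bot.read_clock())
```

```text
False [ 0.58900384 -0.07182177 -1.16918745] [0.46833875 0.20797536 0.09866621] 5.8083
False [ 0.54352704 -0.02895988 -2.53531587] [0.46790139 0.20789552 0.12508539]
6.5917
```

View pics/g2.png

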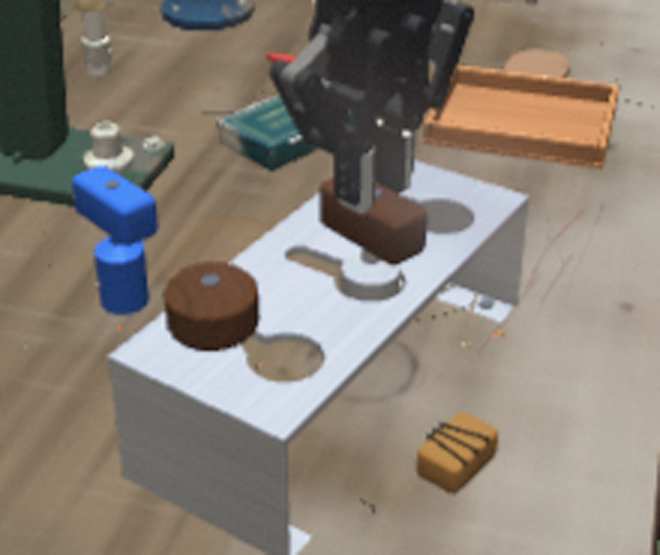

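The shank is coming up through the wide hole and the load is only the stamp's weight. Next: finish the lift, carry it to the tray and lower it.

Run:
```python
from h import *
w=[.4679,.2079]; t=[.4316,-.1788]
if bot.move_linear([*w,.195],.08,until_force=8): raise SystemExit(f"snag {bot.read_position()}")
print(bot.read_ft_force())
bot.move_linear([*t,.195],.15)
bot.move_linear([*t,.09],.1)
print(bot.read_ft_force(),bot.read_clock())
print(bot.move_linear([*t,.068],.02,until_force=4),bot.read_position(),bot.read_ft_force())
for n in("top","side"): 
    im=bot.camera(n); cv2.imwrite(f"pics/{n}3.png",im[:,:,::-1])
cv2.imwrite("pics/g3.png",cv2.resize(im[110:260,260:440,::-1],None,fx=4,fy=4,interpolation=2)); print(bot.read_clock())
```

```text
[-0.35277067 -0.83351685 -2.62512777]
[ 0.39323911 -0.35829129 -1.33817368] 11.5583
True [ 0.43189022 -0.17874989  0.07794266] [0.00931853 1.71548712 4.19979731]
12.3333
```

View pics/g3.png

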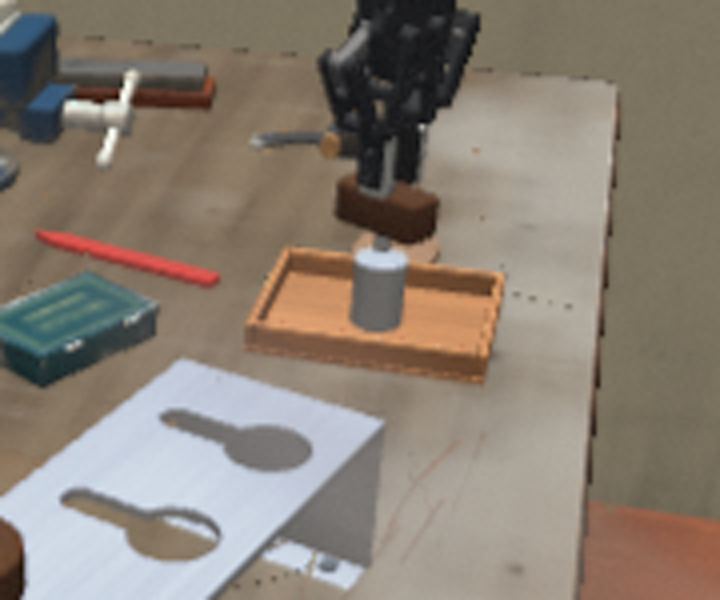

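The stamp stands on the tray floor at about (378,325) in the crop, upright, and contact came at the expected height. Release it and withdraw.

Run:
```python
from h import *
t=[.4316,-.1788]
bot.set_gripper(.34); bot.wait(.2); bot.set_gripper(.7)
print(bot.read_ft_force())
bot.move_linear([*t,.2],.1); bot.wait(.3)
for n in("top","side"): 
    im=bot.camera(n); cv2.imwrite(f"pics/{n}4.png",im[:,:,::-1])
cv2.imwrite("pics/g4.png",cv2.resize(im[110:335,180:440,::-1],None,fx=2.6,fy=2.6,interpolation=2)); print(bot.read_clock())
```

```text
[ 0.79849882 -0.82029593  0.46310312]
14.9417
```

View pics/g4.png

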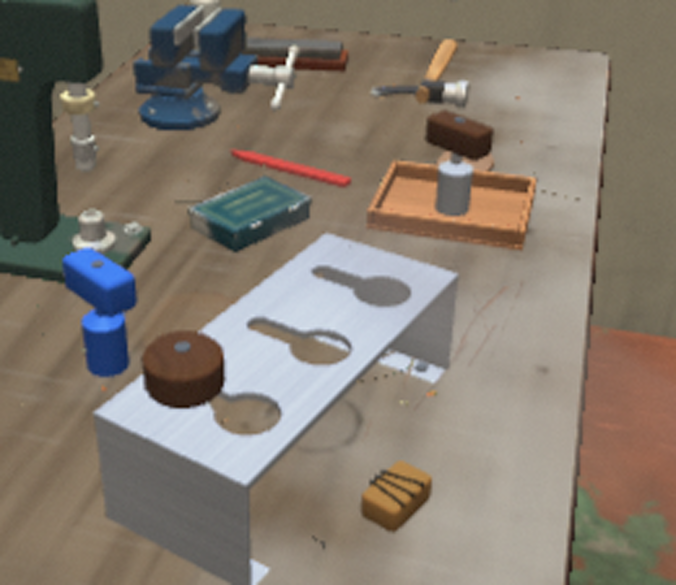

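The stamp stands upright in the tray at about (455,190) in the crop, with the gripper clear of it. The knob stamp still hangs in its slot at (183,365).

```bash
python3 -c "
from cell import bot
print(bot.close_job())"
```

```text
the job is handed in; nothing more can be done
None
```

The bar-handled stamp was slid to the wide end of its slot, lifted out there and stood upright on the tray floor; the knob stamp still hangs in its slot, and the job was handed in at about 15 s of the 43 s allowed.

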